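Line up the sample jars by size for inspection

TASK

Line up the four amber sample jars on the grey strip for inspection: one jar centred on each round mark, standing upright, in order of size with the largest next to the stand magnifier and the smallest at the far end of the row. Do not tip over any jar, and leave the white porcelain beaker standing where it is.

Things in the scene. Friction and masses are not known exactly. Their poses are not given: they have to be found in the camera images.
- jar_large_mid (a point): The large sample jar: straight round cylinder of amber glass with a flush black screw cap, 58 mm in diameter all the way up and 74 mm tall, cap included; loose, closed, standing on the bench at the start. The point is the jar's centre, half-way up; z is the jar's axis, up when it stands.
- jar_medium_mid (a point): The medium sample jar: straight round cylinder of amber glass with a flush black screw cap, 48 mm in diameter all the way up and 64 mm tall, cap included; loose, closed, standing on the bench at the start. The point is the jar's centre, half-way up; z is the jar's axis, up when it stands.
- jar_small_mid (a point): The small sample jar: straight round cylinder of amber glass with a flush black screw cap, 38 mm in diameter all the way up and 54 mm tall, cap included; loose, closed, standing on the bench at the start. The point is the jar's centre, half-way up; z is the jar's axis, up when it stands.
- jar_tiny_mid (a point): The tiny sample jar: straight round cylinder of amber glass with a flush black screw cap, 28 mm in diameter all the way up and 44 mm tall, cap included; loose, closed, standing on the bench at the start. The point is the jar's centre, half-way up; z is the jar's axis, up when it stands.
- mark_p: One of four identical flat round marks (white disc, black rim, 68 mm across) in a straight row at 90 mm spacing on a fixed grey strip (90 x 570 mm, 6 mm thick) beyond the jars. Origin: the mark's centre, on the strip's upper face, 6 mm above the bench; y runs along the row, z up. At one end of the row.
- mark_q: One of four identical flat round marks (white disc, black rim, 68 mm across) in a straight row at 90 mm spacing on a fixed grey strip (90 x 570 mm, 6 mm thick) beyond the jars. Origin: the mark's centre, on the strip's upper face, 6 mm above the bench; y runs along the row, z up. One of the two inner marks.
- mark_r: One of four identical flat round marks (white disc, black rim, 68 mm across) in a straight row at 90 mm spacing on a fixed grey strip (90 x 570 mm, 6 mm thick) beyond the jars. Origin: the mark's centre, on the strip's upper face, 6 mm above the bench; y runs along the row, z up. One of the two inner marks.
- mark_s: One of four identical flat round marks (white disc, black rim, 68 mm across) in a straight row at 90 mm spacing on a fixed grey strip (90 x 570 mm, 6 mm thick) beyond the jars. Origin: the mark's centre, on the strip's upper face, 6 mm above the bench; y runs along the row, z up. At one end of the row.
- magnifier: Stand magnifier fixed on the strip beyond one end of the row (either end; find it): round black frame with legs and a glass lens on top, 72 mm across, 52 mm tall. Origin: centre of its foot, on the strip, in line with the marks, 105 mm from the nearest mark's centre. At the row's other end, as far out, is a fixed aluminium tally counter (55 x 45 x 34 mm).
- beaker_mid (a point): White porcelain beaker, open at the top, 50 mm across the rim and 55 mm tall, loose, standing upright among the jars; it is to be left alone. The point is its centre, half-way up; z is up.
Mind the look-alikes: they are no part of the job. Leave any pink look-alike of the part that bears jar_tiny_mid alone.

How it is judged:
By the outcome, as a careful person would: the job done as asked, in the order asked, and still so for the second after the job is handed in, with the robot touching nothing.
It also fails if it takes over 112 s, if anything falls off the work surface, if the arm or the gripper's body presses on something with over 40 N, if the wrist force passes 120 N, or if a joint passes its speed limit or range.

ROBOT

A 6-joint arm with a two-finger parallel gripper is mounted at the origin on the work surface. World frame = base frame: x ahead of the robot, y to its left, z up, the work surface at z = 0. Lengths are in m, angles in rad, forces in N, time in s.
With the tool pointing down it reaches from about 0.3 to 0.825 m from the base axis. Payload 5.4 kg.
Tool frame: the origin (TCP) lies at the very end of the fingers, on their centre line; the grasp point (between the pads) lies 19 mm behind it; z points along the fingers, x is the direction in which the jaws open and shut, and the axes are right-handed (so a half turn about z gives the same grasp; the last joint's range is limited). The gripper opens to 92 mm and grips with 3 to 60 N. Pads are 20 mm wide; open, the fingers measure 128 mm over their backs; the gripper's body (75 mm by 189 mm) begins 69 mm behind the grasp point.
Start: joints at [-1.346, 0.158, 1.597, -0, 1.386, -0.21], TCP at [0.242, -0.521, 0.215] pointing down, gripper open.
Joint ranges: [-2.91, 2.91], [-0.94, 2.29], [0.18, 2.7], [-1.29, 4.43], [0.17, 2.64], [-3, 3]. Speed limits (rad/s): [2.57, 2.57, 3.14, 3.14, 3.14, 3.14].

INTERFACE

Orientations are given as a rotation vector (axis times angle).
In Python, from workcell import bot gives the robot as it stands. Calls block until the motion is done:
- bot.goto(position, orientation): joint-space move of the TCP to a pose.
- bot.line_to(position, rot=None, max_speed=0.15): straight line of the TCP; rot=None keeps the orientation; max_speed is the mean speed in m/s.
- bot.set_joints(angles): joint-space move.
- bot.set_gripper(opening, newtons=None): opening from 0.0 (shut) to 1.0 (fully open); newtons is the grip in N (None keeps the last); returns when the fingers have stopped.
- bot.hold(seconds).
- bot.inverse_kinematics(position, orientation): joint angles nearest the present ones, or None.
- bot.read_camera(name): name is "scene" or "top" or "wrist"; returns a dict with "pixels" (400x640x3 uint8, blue, green, red), "fx", "fy", "cx", "cy" (pixels), "k1" (the pictures are not rectified: a ray, as slopes to the right and down, at radius r is drawn at 1 + k1 r^2 times it, then the intrinsics apply), "R" (3x3) and "t" (3): a world point X has camera coordinates R X + t. Camera axes: x right, y down, z forward; pixel columns grow to the right and rows downward; lengths in m; the calibration is good to about 2 mm. A picture is of the moment at which its call begins. There is no depth.
A pose or a line that the arm cannot do raises bot.MotionError and nothing moves.
- bot.job_done(): hands the job in, once; it reports no verdict.
Readings, each from a call of its own:
- bot.current_clock(): time.
- bot.current_joints(): joint angles.
- bot.current_joint_vel(): joint speeds.
- bot.current_effort(): joint torques, N m.
- bot.current_ee_pos(): TCP position.
- bot.current_tool_rot(): TCP orientation.
- bot.current_contact_force(): force on the tool from outside, world axes, zero at the start.
- bot.current_ft_torque(): the same for the moment, N m.
- bot.current_opening(): opening from 0.0 (shut) to 1.0 (fully open).
Only numpy, scipy, OpenCV 4.12 (cv2) and the standard library are available. Lean on these libraries where they do the work, as an engineer would, in place of code of your own. Each camera call takes 0.05 s, during which the arm holds its last target.

## Working session

There is one attempt and no reset: what is moved stays moved. The work goes in short steps, each a Python script; the robot and the scene stay as the last script left them, time stands still between calls to the robot, and variables do not carry over. Pictures are saved under pics/ and viewed, and the job is handed in when it is done.

```bash
ls; mkdir -p pics; python3 - <<'E'
from workcell import bot
import cv2
for n in ("scene","top","wrist"):
    d=bot.read_camera(n); cv2.imwrite(f"pics/a_{n}.png",d["pixels"])
    print(n,d["fx"],d["cx"],d["cy"],d["k1"],d["R"],d["t"])
print(bot.current_clock(),bot.current_tool_rot())
E
```

```text
pics
scene 369.7842068689408 320.60551198349003 198.53991207660877 -0.02305658507029378 [[ 0.39327322  0.91921946 -0.01928117]
 [ 0.53838392 -0.24723714 -0.80561564]
 [-0.74530459  0.30644638 -0.59212472]] [-0.19620989 -0.23662845  1.35014013]
top 377.04548540097574 324.61530717488864 201.56050863374105 -0.060760650118770146 [[ 0.02691978 -0.99838777  0.04997181]
 [-0.99175941 -0.03293795 -0.12380774]
 [ 0.12525411 -0.04622714 -0.99104715]] [-0.03140844  0.54762297  0.77736464]
wrist 342.0066117166786 317.10259846001287 195.5659922459236 -0.056161640772884554 [[ 0.42062316 -0.90723215 -0.00244792]
 [-0.87194378 -0.4050046   0.27510963]
 [-0.25057972 -0.11358303 -0.96140975]] [-0.5736089  -0.0299952   0.39137752]
0.15 [-2.64740538e+00  1.68949307e+00  1.66932782e-03]
```

View pics/a_top.png

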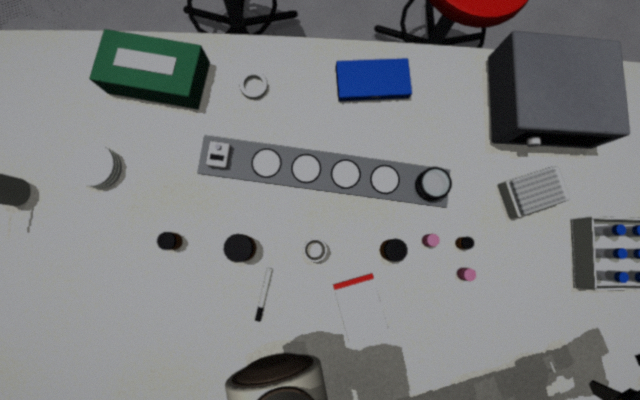

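View pics/a_scene.png

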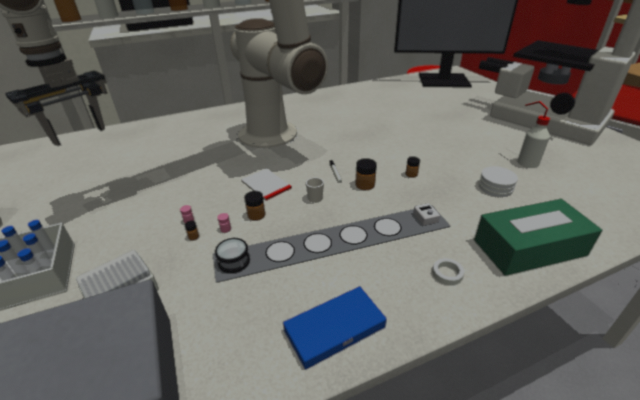

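View pics/a_wrist.png

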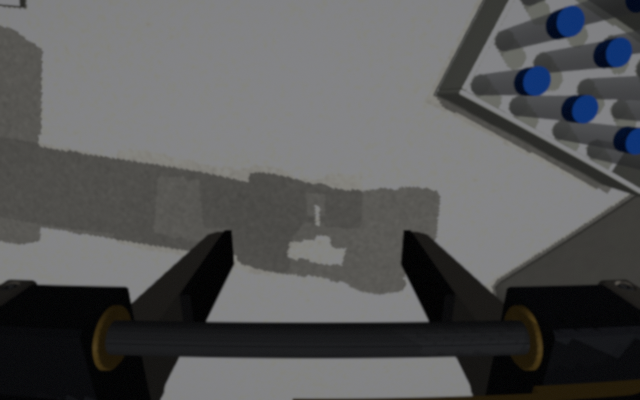

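The top view shows the strip from tally counter (218,155) to magnifier (434,183), with marks at about (267,162), (306,168), (346,174) and (385,180). The jars are at (169,241), (240,248), (394,250) and (465,243), the beaker at (316,250), and the pink look-alikes at (431,240) and (468,274).

```bash
cat > h.py <<'E'
import numpy as np, cv2
from workcell import bot
def ray(d,u,v):
    K=np.array([[d["fx"],0,d["cx"]],[0,d["fy"],d["cy"]],[0,0,1]])
    p=cv2.undistortPoints(np.array([[[u,v]]],float),K,np.array([d["k1"],0,0,0,0.]),None)[0,0] 
    R=np.array(d["R"]);t=np.array(d["t"])
    return -R.T@t, R.T@np.array([p[0],p[1],1.])
def onplane(d,u,v,z):
    c,r=ray(d,u,v); return c+r*(z-c[2])/r[2]
def proj(d,X):
    K=np.array([[d["fx"],0,d["cx"]],[0,d["fy"],d["cy"]],[0,0,1]])
    return cv2.projectPoints(np.array([X],float),cv2.Rodrigues(np.array(d["R"]))[0],np.array(d["t"],float),K,np.array([d["k1"],0,0,0,0.]))[0].ravel()
E
python3 - <<'E'
from h import *
d=bot.read_camera("top"); im=d["pixels"]
crop=im[130:290,140:500]
cv2.imwrite("pics/b.png",cv2.resize(crop[90:160],None,fx=2.2,fy=2.2,interpolation=cv2.INTER_CUBIC))
c2=[cv2.resize(im[y-20:y+20,x-20:x+20],None,fx=9,fy=9,interpolation=cv2.INTER_NEAREST) for x,y in((169,241),(240,248))]
c3=[cv2.resize(im[y-20:y+20,x-20:x+20],None,fx=7,fy=7,interpolation=cv2.INTER_NEAREST) for x,y in((394,250),(465,243))]
c2=[cv2.resize(c,(280,280)) for c in c2]
cv2.imwrite("pics/c.png",np.clip(np.vstack([np.hstack(c2),np.hstack(c3)]).astype(float)*2,0,255))
# marks: bright in strip
hsv=cv2.cvtColor(im,cv2.COLOR_BGR2HSV)
g=cv2.cvtColor(im,cv2.COLOR_BGR2GRAY)
m=(g>140).astype(np.uint8)
n,l,s,c=cv2.connectedComponentsWithStats(m)
for i in range(1,n):
    if 150<s[i,4]<1500 and 130<c[i,1]<210: print("bright",s[i],c[i],onplane(d,*c[i],.006))
for th in (30,40):
  m=((im[:,:,2]<th)).astype(np.uint8)
  n,l,s,c=cv2.connectedComponentsWithStats(m)
  for i in range(1,n):
    if s[i,4]>40 and 225<c[i,1]<265: print("dark",th,s[i],c[i])
E
```

```text
bright [207 142  21  24 267] [216.89138577 152.8576779 ] [0.6542477  0.22912277 0.006     ]
bright [254 151  25  25 480] [266.10208333 162.58333333] [0.63584478 0.11770759 0.006     ]
bright [294 156  25  25 482] [305.82987552 168.09128631] [0.62649131 0.02810743 0.006     ]
bright [333 162  26  25 474] [345.33966245 173.60337553] [ 0.61716322 -0.06142411  0.006     ]
bright [373 167  24  25 467] [384.51391863 179.06638116] [ 0.6079337  -0.15098086  0.006     ]
bright [424 173  19  21 258] [432.91472868 183.35658915] [ 0.60220802 -0.26335197  0.006     ]
dark 30 [612 225  14  10 109] [618.11009174 229.62385321]
dark 30 [632 226   8   9  64] [635.890625 230.125   ]
dark 30 [159 233  22  16 287] [169.12543554 240.51567944]
dark 30 [225 235  30  26 617] [239.52836305 247.59157212]
dark 30 [461 238  12  10 108] [466.14814815 242.5       ]
dark 30 [383 240  23  21 399] [393.9047619  249.81954887]
dark 30 [613 249  14   9 108] [619.39814815 253.12037037]
dark 30 [633 250   7   8  48] [636.4375     253.35416667]
dark 40 [611 225  15  10 125] [618.176 229.592]
dark 40 [632 226   8  10  71] [635.81690141 230.43661972]
dark 40 [158 233  24  16 315] [169.27936508 240.66666667]
dark 40 [225 235  31  26 652] [239.5398773  247.67484663]
dark 40 [456 238  17  11 142] [464.92253521 242.88028169]
dark 40 [381 240  26  21 434] [393.46082949 249.86635945]
dark 40 [612 249  16   9 121] [619.47107438 253.0661157 ]
dark 40 [633 249   7   9  56] [636.25       253.19642857][ WARN:0@1.547] global loadsave.cpp:1063 imwrite_ Unsupported depth image for selected encoder is fallbacked to CV_8U.
```

View pics/c.png

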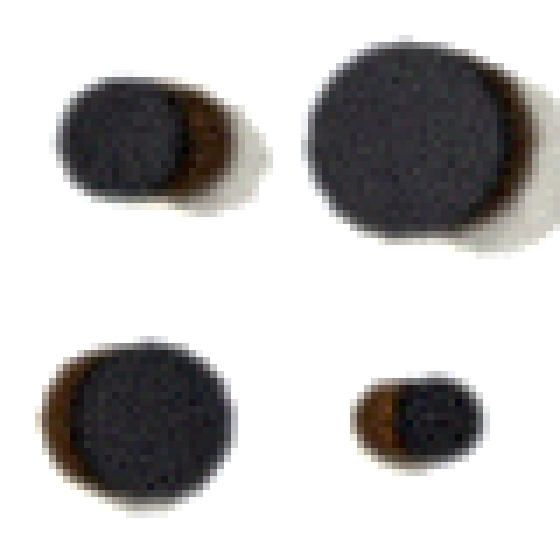

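```bash
python3 - <<'E'
from h import *
d=bot.read_camera("top"); im=d["pixels"].astype(int)
s=bot.read_camera("scene")
J={"large":(240,248,.058,.074),"medium":(394,250,.048,.064),"small":(169,241,.038,.054),"tiny":(466,242,.028,.044)}
for n,(x,y,D,h) in J.items():
    dark=(im.sum(2)<170)
    amb=dark&((im[:,:,2]-im[:,:,0])>6)
    cap=(dark&~amb).astype(np.uint8)
    cap=cv2.morphologyEx(cap,cv2.MORPH_OPEN,np.ones((3,3)))
    N,l,st,c=cv2.connectedComponentsWithStats(cap)
    i=l[y,x]; cs,_=cv2.findContours((l==i).astype(np.uint8),0,1)
    (ex,ey),(a,b),_=cv2.fitEllipse(cs[0])
    P=onplane(d,*c[i],h)
    print(n,c[i],st[i,4],(ex,ey),a,b,P,"expected px dia",d["fx"]*D/np.linalg.norm(P-ray(d,0,0)[0]))
    print("   scene top",proj(s,P),"foot",proj(s,P-[0,0,h]))
w=s["pixels"].copy()
cv2.imwrite("pics/d.png",cv2.resize(w[140:290,170:440],None,fx=2.9,fy=2.9,interpolation=cv2.INTER_CUBIC))
for b in [(316,250,.055)]: print("beaker",onplane(d,*b))
for b in [(431,240,.044),(468,274,.044)]: print("pink",onplane(d,*b))
E
```

```text
large [238.2752 247.6416] 625 (238.26654052734375, 247.65927124023438) 26.48821449279785 28.200498580932617 [0.44459567 0.15752647 0.074     ] expected px dia 28.124321135552396
   scene top [364.67574383 163.92758582] foot [363.36858808 185.99507694]
medium [395.13   249.9775] 400 (395.1636657714844, 250.00238037109375) 21.36772346496582 22.086179733276367 [ 0.4485699  -0.16228625  0.064     ] expected px dia 22.693427504611442
   scene top [252.84778209 195.92775337] foot [255.97626291 215.75038971]
small [166.5755102  240.46530612] 245 (166.57244873046875, 240.4643096923828) 15.930285453796387 17.691146850585938 [0.45448663 0.30906542 0.054     ] expected px dia 17.13032311190261
   scene top [411.88381674 160.09647135] foot [409.61339082 175.72177094]
tiny [466.86238532 242.44954128] 109 (466.8802185058594, 242.4533233642578) 10.527966499328613 11.367182731628418 [ 0.46832302 -0.32467731  0.044     ] expected px dia 12.155358340089059
   scene top [189.51451842 223.94482593] foot [193.64568874 237.70625336]
beaker [0.44432512 0.00110881 0.055     ]
pink [ 0.47169422 -0.24506761  0.044     ]
pink [ 0.40095548 -0.32628132  0.044     ]
```

View pics/d.png

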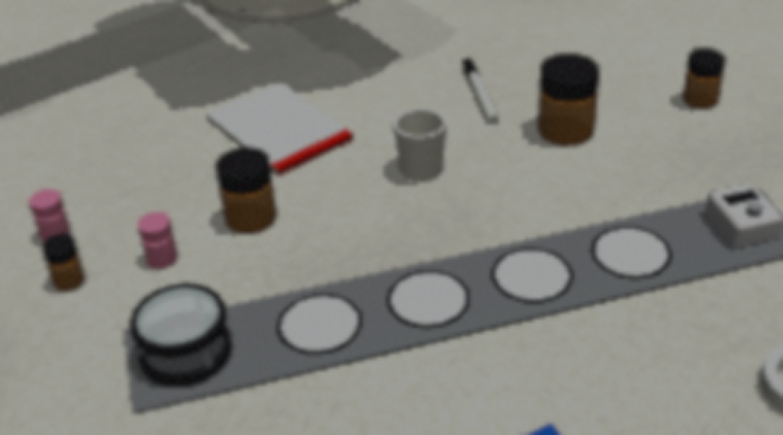

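The order of sizes is clear, and the magnifier is at the −y end. I'll hover over the row with the wrist camera to refine the positions.

```bash
cat >> h.py <<'E'
from scipy.spatial.transform import Rotation as Ro
row=np.array([0.1031,0.9947,0]); nor=np.array([0.9947,-0.1031,0])
def rot(sign=1,yaw=0):
    x=sign*nor; x=Ro.from_rotvec([0,0,yaw]).apply(x); z=np.array([0,0,-1.]); y=np.cross(z,x)
    return Ro.from_matrix(np.column_stack([x,y,z])).as_rotvec()
E
python3 - <<'E'
from h import *
for p in ((.445,.1575),(.4486,-.162),(.4545,.309),(.468,-.325),(.636,.118),(.608,-.151)):
    for s in (1,-1):
        for z in (.02,.25):
            q=bot.inverse_kinematics([*p,z],rot(s)); print(p,s,z,None if q is None else np.round(q,2))
d=bot.read_camera("wrist"); T=Ro.from_rotvec(bot.current_tool_rot()).as_matrix()
print("cam in tool",T.T@(ray(d,0,0)[0]-bot.current_ee_pos()), "view dir in tool",T.T@np.array(d["R"])[2])
E
```

```text
(0.445, 0.1575) 1 0.02 [ 0.08  0.15  2.03 -0.    0.96  0.19]
(0.445, 0.1575) 1 0.25 [ 0.08 -0.14  1.83 -0.    1.45  0.19]
(0.445, 0.1575) -1 0.02 [ 0.08  0.15  2.03 -0.    0.96 -2.95]
(0.445, 0.1575) -1 0.25 [ 0.08 -0.14  1.83 -0.    1.45 -2.95]
(0.4486, -0.162) 1 0.02 [-0.6   0.17  2.02 -0.    0.96 -0.5 ]
(0.4486, -0.162) 1 0.25 [-0.6  -0.13  1.81 -0.    1.45 -0.5 ]
(0.4486, -0.162) -1 0.02 [-0.6   0.17  2.02  0.    0.96  2.64]
(0.4486, -0.162) -1 0.25 [-0.6  -0.13  1.81  0.    1.45  2.64]
(0.4545, 0.309) 1 0.02 [ 0.38  0.33  1.81 -0.    1.    0.48]
(0.4545, 0.309) 1 0.25 [ 0.38  0.07  1.62 -0.    1.45  0.48]
(0.4545, 0.309) -1 0.02 [ 0.38  0.33  1.81 -0.    1.   -2.66]
(0.4545, 0.309) -1 0.25 [ 0.38  0.07  1.62 -0.    1.45 -2.66]
(0.468, -0.325) 1 0.02 [-0.82  0.38  1.75 -0.    1.01 -0.72]
(0.468, -0.325) 1 0.25 [-0.82  0.12  1.57 -0.    1.45 -0.72]
(0.468, -0.325) -1 0.02 [-0.82  0.38  1.75  0.    1.01  2.43]
(0.468, -0.325) -1 0.25 [-0.82  0.12  1.57  0.    1.45  2.43]
(0.636, 0.118) 1 0.02 [-0.    0.54  1.52 -0.    1.08  0.1 ]
(0.636, 0.118) 1 0.25 [-0.    0.32  1.33 -0.    1.49  0.1 ]
(0.636, 0.118) -1 0.02 None
(0.636, 0.118) -1 0.25 None
(0.608, -0.151) 1 0.02 [-0.44  0.5   1.58 -0.    1.06 -0.33]
(0.608, -0.151) 1 0.25 [-0.44  0.27  1.4  -0.    1.47 -0.33]
(0.608, -0.151) -1 0.02 [-0.44  0.5   1.58  0.    1.06  2.81]
(0.608, -0.151) -1 0.25 [-0.44  0.27  1.4   0.    1.47  2.81]
cam in tool [-1.50401430e-04 -7.84205100e-02 -1.69259649e-01] view dir in tool [-0.00114234  0.27540362  0.96132801]
```

```bash
python3 - <<'E'
from h import *
for k,p in enumerate([(.608,-.140,.28),(.626,.04,.28)]):
    bot.goto(p,rot()); bot.hold(.3)
    d=bot.read_camera("wrist"); im=d["pixels"]; cv2.imwrite(f"pics/e{k}.png",im)
    g=cv2.cvtColor(im,cv2.COLOR_BGR2GRAY)
    print(bot.current_clock(),bot.current_ee_pos(),bot.current_contact_force())
    m=(g>120).astype(np.uint8); N,l,s,c=cv2.connectedComponentsWithStats(m)
    for i in range(1,N):
        if 300<s[i,4]<9000: print(s[i],c[i],onplane(d,*c[i],.006))
E
```

```text
2.625 [ 0.60787194 -0.1403746   0.27996115] [-0.79480236  0.4701143  -0.03728629]
[ 293    0   49   44 1822] [316.81723381  19.95554336] [0.62553146 0.02764286 0.006     ]
[ 294   72   47   48 1750] [316.88914286  95.38171429] [ 0.61646504 -0.05928814  0.006     ]
[ 296  145   43   44 1496] [316.99264706 166.22526738] [ 0.60717162 -0.14884431  0.006     ]
[193 202  36  41 786] [211.956743   221.56615776] [ 0.45423786 -0.2108511   0.006     ]
[ 297  233   42   39 1303] [317.24405219 251.96162701] [ 0.59462024 -0.27152195  0.006     ]
[235 239  23  24 365] [246.96438356 249.80273973] [ 0.49584326 -0.25796604  0.006     ]
[ 161  358  164   42 5084] [230.59028324 379.47954367] [ 0.42991412 -0.48477483  0.006     ]
[ 349  359   41   39 1055] [371.67298578 376.7507109 ] [ 0.65922636 -0.50235235  0.006     ]
3.725 [0.62607169 0.03895598 0.27997735] [-0.14135025  0.28222901  0.51509338]
[294   0  47  19 633] [317.87045814  10.09162717] [0.64634676 0.21746296 0.006     ]
[ 294   72   47   48 1742] [317.01894374  95.43628014] [0.63494579 0.11972866 0.006     ]
[ 296  145   44   44 1491] [317.18913481 166.20724346] [0.6256622  0.03025871 0.006     ]
[195 221  34  21 369] [208.53929539 228.74254743] [ 0.46553902 -0.04159059  0.006     ]
[233 239  26  34 736] [245.78125    255.48097826] [ 0.51079916 -0.08732202  0.006     ]
[299 270  38  35 827] [320.29866989 288.83675937] [ 0.61091556 -0.15195557  0.006     ]
[  25  276  132   25 1030] [101.20582524 282.54854369] [ 0.28529006 -0.1103329   0.006     ]
[ 223  283   65   39 2088] [255.87835249 303.17097701] [ 0.51268133 -0.16633142  0.006     ]
[299 360  38  19 552] [317.8115942  368.23913043] [ 0.59200563 -0.29629287  0.006     ]
```

View pics/e0.png

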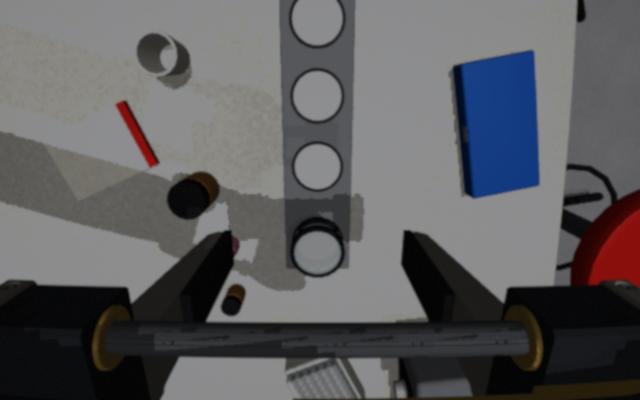

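View pics/e1.png

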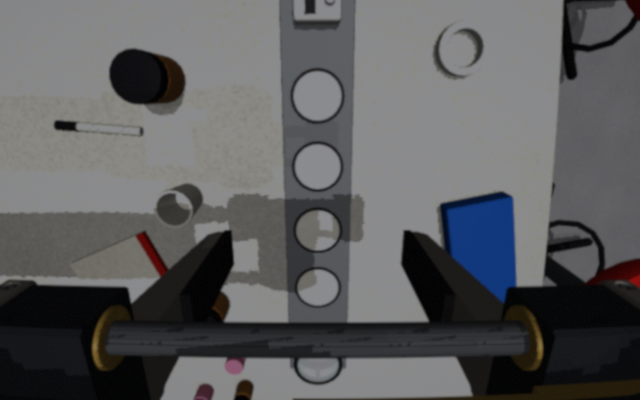

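The wrist and top estimates of the marks agree to about 2 mm. I'll do the large jar first: measure it with the wrist camera so that along-row bias cancels between jar and mark, then grasp it.

```bash
cat >> h.py <<'E'
JAR={"large":((.4443,.1586),.058,.074,0),"medium":((.4482,-.1612),.048,.064,1),"small":((.4542,.3101),.038,.054,2),"tiny":((.468,-.3236),.028,.044,3)}
MARK=[(.6074,-.1488),(.6167,-.0593),(.6259,.0303),(.6351,.1197)]  # row coord from wrist, normal averaged
def capmask(d):
    im=d["pixels"].astype(int)
    dark=(im.max(2)<60); cap=dark&((im[:,:,2]-im[:,:,0])<8)
    return cv2.morphologyEx(cap.astype(np.uint8),cv2.MORPH_OPEN,np.ones((3,3)))
def findjar(n,tag):
    (x,y),D,h,_=JAR[n]
    d=bot.read_camera("wrist"); cv2.imwrite(f"pics/{tag}.png",d["pixels"])
    u=proj(d,[x,y,h]); m=capmask(d)
    N,l,s,c=cv2.connectedComponentsWithStats(m)
    i=l[int(round(u[1])),int(round(u[0]))]
    P=onplane(d,*c[i],h)
    exp=np.pi/4*(d["fx"]*D/np.linalg.norm(P-ray(d,0,0)[0]))**2
    print(n,"pred px",u,"found",i,c[i],s[i],"exp area",exp,"->",P,bot.current_clock())
    return P if i else None
E
python3 - <<'E'
from h import *
n="large";(x,y),D,h,k=JAR[n]
bot.goto([x,y-.0,.25],rot()); bot.hold(.3)
findjar(n,"f_large")
E
```

```text
large pred px [316.0408106  176.11194436] found 7 [315.24784111 171.88687392] [ 289  145   54   55 2316] exp area 2477.7348575355986 -> [0.44395795 0.16311848 0.074     ] 4.9583
```

View pics/f_large.png

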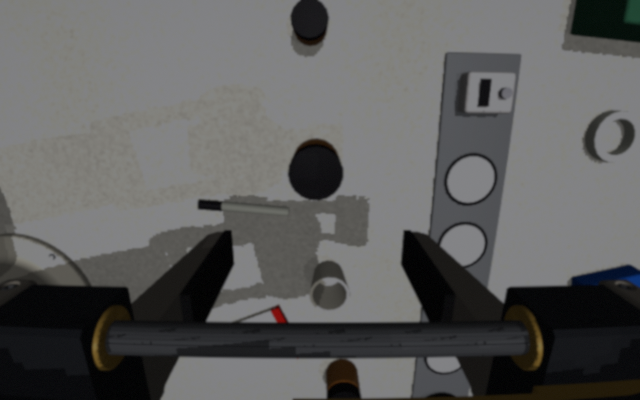

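```bash
cat >> h.py <<'E'
def rimjar(n,tag):
    P=findjar(n,tag); (x,y),D,h,_=JAR[n]
    d=bot.read_camera("wrist"); g=cv2.cvtColor(d["pixels"],cv2.COLOR_BGR2GRAY).astype(float)
    u,v=proj(d,P); u0=int(round(u)); 
    p=g[:,u0-3:u0+4].mean(1); v0=int(v); r=int(.5*d["fx"]*D/(np.linalg.norm(P-ray(d,0,0)[0])))
    base=p[v0:v0+r//2].mean(); bg=p[v0+r+6:v0+r+10].mean(); mid=(base+bg)/2
    i=next(j for j in range(v0,v0+r+12) if p[j]>=mid); e=i-1+(mid-p[i-1])/(p[i]-p[i-1])
    E=onplane(d,u,e,h); Q=E+row*D/2
    print("rim",e,base,bg,"centre",Q); return np.array([P[0],Q[1],h])
def pick(n,P):
    (_,_),D,h,k=JAR[n]
    zg=max(h/2,.026); op=min(1,(D+.026)/.092)
    bot.set_gripper(op)
    bot.line_to([P[0],P[1],h+.05],rot(),.2)
    bot.line_to([P[0],P[1],zg-.019],rot(),.12)
    print("down f",bot.current_contact_force())
    bot.set_gripper(0,15); print("opening mm",bot.current_opening()*92,bot.current_contact_force())
    bot.line_to([P[0],P[1],zg-.019+.12],rot(),.15)
    print("lift mm",bot.current_opening()*92,bot.current_contact_force(),bot.current_clock())
def place(n):
    _,D,h,k=JAR[n]; zg=max(h/2,.026)-.019+.006; m=MARK[k]
    bot.goto([*m,zg+.114],rot())
    bot.line_to([*m,zg+.015],rot(),.15); bot.line_to([*m,zg+.0008],rot(),.04)
    print("placed",bot.current_ee_pos(),bot.current_contact_force())
    bot.set_gripper(min(1,(D+.030)/.092)); bot.line_to([*m,zg+.15],rot(),.2)
    print("clock",bot.current_clock(),bot.current_contact_force())
E
python3 - <<'E'
from h import *
P=rimjar("large","f_large2")
pick("large",P)
d=bot.read_camera("wrist"); cv2.imwrite("pics/g.png",d["pixels"])
E
```

```text
large pred px [316.23552035 176.19105509] found 8 [315.43650452 172.05208782] [ 289  145   54   55 2323] exp area 2478.048052714646 -> [0.44394067 0.1630289  0.074     ] 5.0083
rim 199.29394841269843 16.581632653061224 86.25 centre [0.44384786 0.16282919 0.074     ]
down f [-0.60691298  0.24307267  0.54366294]
opening mm 57.7192955996144 [-1.01854586  0.2222974   3.31984211]
lift mm 58.185518989890205 [-0.89175599 -0.61184293 -1.69737904] 8.6583
```

View pics/g.png

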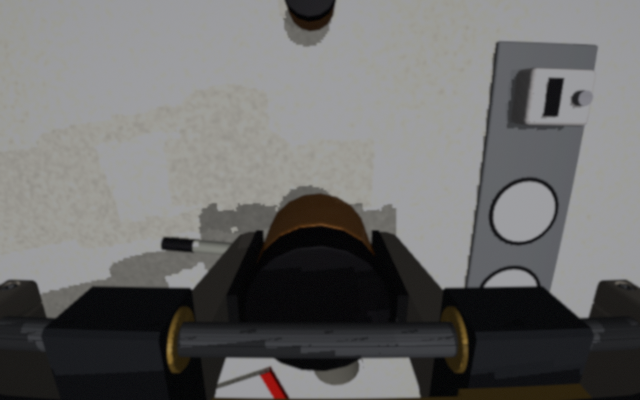

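The jar is held between the pads (cap at about (315,300)) and the opening reads 58 mm, which matches its diameter. Now placing it.

```bash
python3 - <<'E'
from h import *
place("large")
bot.hold(.2)
d=bot.read_camera("wrist"); cv2.imwrite("pics/h.png",d["pixels"])
d=bot.read_camera("top"); cv2.imwrite("pics/h_top.png",d["pixels"][100:300,100:520])
E
```

```text
placed [ 0.60720503 -0.14876451  0.02453866] [-0.1345239   0.70182507 -1.05960086]
clock 12.8583 [ 0.25165188 -0.05627319 -1.24231494]
```

View pics/h.png

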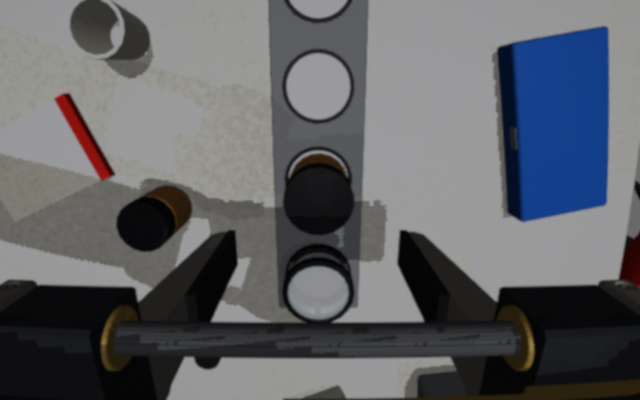

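View pics/h_top.png

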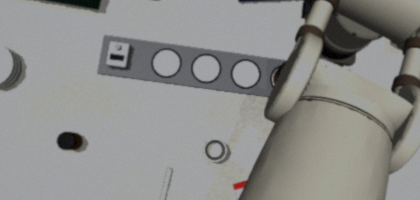

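The large jar is standing on its mark, with its cap at (319,198) and the rim visible evenly around it. Next are the medium and small jars, with checks.

```bash
python3 - <<'E'
from h import *
for n in ("medium","small"):
    (x,y),D,h,k=JAR[n]
    bot.goto([x,y,.25],rot()); bot.hold(.3)
    P=rimjar(n,"i_"+n)
    assert np.hypot(P[0]-x,P[1]-y)<.009
    pick(n,P)
    w=bot.current_opening()*.092
    assert abs(w-D)<.004
    place(n)
    bot.hold(.2); d=bot.read_camera("wrist"); cv2.imwrite(f"pics/j_{n}.png",d["pixels"])
E
```

```text
medium pred px [316.64984008 174.83439537] found 24 [316.97911051 174.51415094] [ 296  153   43   44 1484] exp area 1604.0400179844887 -> [ 0.44858323 -0.16089055  0.064     ] 14.25
rim 196.163406715236 17.792207792207794 96.46428571428571 centre [ 0.44857988 -0.16086881  0.064     ]
down f [-0.53389801 -0.20624665 -0.49807082]
opening mm 47.65065895319853 [-0.58885735  0.46574619  2.61485391]
lift mm 48.09262444078067 [-0.93571451 -0.67980466 -1.82120992] 17.9917
placed [ 0.61651613 -0.0592037   0.01951835] [ 0.28201301 -0.05353557 -2.23179783]
clock 21.625 [ 0.10723429  0.08752076 -0.32369433]
small pred px [316.48640257 172.0401953 ] found 2 [315.56292135 167.68876404] [299 151  34  34 890] exp area 956.4521422173519 -> [0.45371003 0.31500045 0.054     ] 23.75
rim 184.85878759398497 14.767857142857142 124.5 centre [0.45364943 0.31488647 0.054     ]
down f [ 1.13769137  0.17232518 -0.35358099]
opening mm 37.70270123267403 [-0.78456054 -0.69787756  2.83879236]
lift mm 38.14305972398712 [ 0.50527027  0.49812191 -1.52537366] 27.5
placed [0.62569945 0.03029737 0.01450875] [-0.08493028  0.74722658 -0.75406521]
clock 31.5833 [-0.34783546 -0.19932417 -0.05610864]
```

View pics/j_small.png

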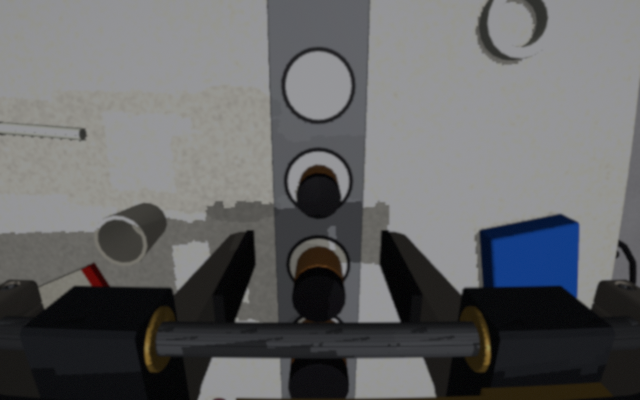

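The small jar (319,190) and the medium jar (319,290) are both standing on their marks. Now the tiny one.

```bash
python3 - <<'E'
from h import *
for n in ("tiny",):
    (x,y),D,h,k=JAR[n]
    bot.goto([x,y,.25],rot()); bot.hold(.3)
    P=rimjar(n,"i_"+n)
    assert np.hypot(P[0]-x,P[1]-y)<.009
    pick(n,P)
    w=bot.current_opening()*.092
    assert abs(w-D)<.004
    place(n)
    bot.hold(.2); d=bot.read_camera("wrist"); cv2.imwrite(f"pics/j_{n}.png",d["pixels"])
bot.set_joints([-1.346,0.158,1.597,0,1.386,-0.21]); bot.hold(.5)
for c in("top","scene"):
    d=bot.read_camera(c); cv2.imwrite(f"pics/k_{c}.png",d["pixels"])
    if c=="top":
        im=d["pixels"]; m=capmask(d); N,l,s,cc=cv2.connectedComponentsWithStats(m)
        for n,(p,D,h,k) in JAR.items():
            u=proj(d,[*MARK[k],h+.006]); i=l[int(u[1]),int(u[0])]; Q=onplane(d,*cc[i],h+.006)
            print(n,cc[i],s[i,4],"jar-top cam",Q[:2])
E
python3 - <<'E'
import cv2,numpy as np
a=cv2.imread("pics/k_top.png")[130:290,140:500]; b=cv2.imread("pics/k_scene.png")[140:280,160:460]
cv2.imwrite("pics/l.png",np.vstack([cv2.resize(a,(630,280)),cv2.resize(b,(630,294))]))
E
```

```text
tiny pred px [316.57973839 171.09829011] found 5 [316.22247706 171.92201835] [305 161  23  23 436] exp area 489.463128405448 -> [ 0.46750524 -0.32449407  0.044     ] 33.6583
rim 183.86929223744292 17.452380952380953 137.64285714285717 centre [ 0.46750349 -0.32443299  0.044     ]
down f [-0.35131718 -0.4510009  -0.37303542]
opening mm 27.66088919304582 [-0.42347668  0.41458797  1.98966552]
lift mm 27.55187924319462 [ 0.81571157 -0.09244619 -0.34974761] 37.3833
placed [0.63490298 0.11971638 0.01351074] [-0.28053613 -0.61780178 -0.26942775]
clock 41.9417 [-0.2618172   0.72282119 -0.73671291]
large [391.96526773 175.24746744] 691 jar-top cam [ 0.60225251 -0.15117349]
medium [349.02830189 168.16037736] 424 jar-top cam [ 0.61594843 -0.06249086]
small [306.37549407 162.50197628] 253 jar-top cam [0.62690976 0.02700747]
tiny [264.59649123 158.60526316] 114 jar-top cam [0.63440072 0.1163024 ]
```

View pics/l.png

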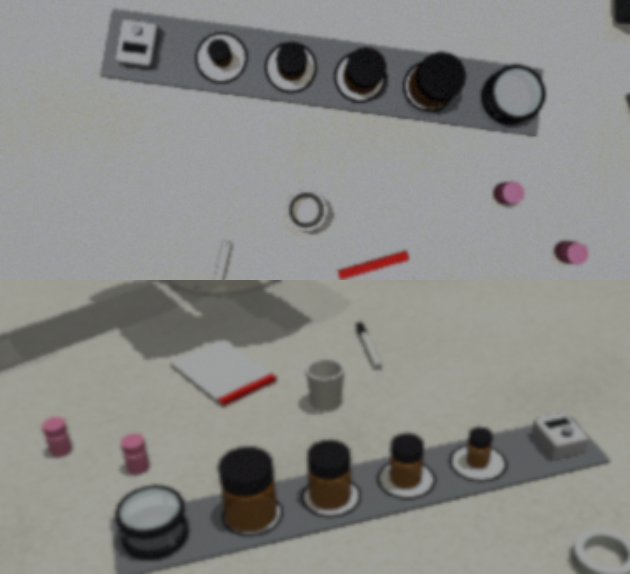

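View pics/i_tiny.png

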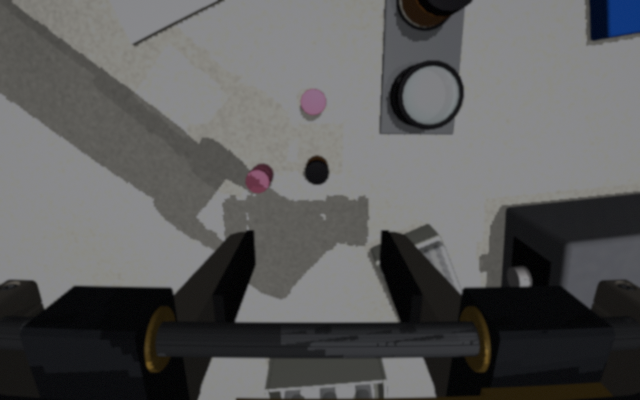

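The order and the upright stance are right. The large jar's top-camera estimate is 5 mm off in x, possibly because dark side or shadow pixels got into the mask, so I'll zoom in.

```bash
python3 - <<'E'
from h import *
d=bot.read_camera("top"); s=bot.read_camera("scene")
def ring(d,im,x,y,z,r,ox,oy,f,col):
    p=np.array([(np.array(proj(d,[x+r*np.cos(a),y+r*np.sin(a),z]))+.5-[ox,oy])*f for a in np.linspace(0,6.3,60)])
    cv2.polylines(im,[p.astype(np.int32)],True,col,1)
out=[]
for c,(ox,oy,w,h) in((d,(365,150,50,45)),(s,(255,210,50,60))):
    f=9 if c is d else 7
    im=cv2.resize(c["pixels"][oy:oy+h,ox:ox+w],None,fx=f,fy=f,interpolation=cv2.INTER_CUBIC)
    im=np.clip(im.astype(float)*1.8,0,255).astype(np.uint8)
    e=(.0005,-.0022) if c is d else (0,0)
    m=MARK[0]
    ring(c,im,m[0]+e[0],m[1]+e[1],.08,.029,ox,oy,f,(0,255,0))
    ring(c,im,m[0]+e[0],m[1]+e[1],.006,.034,ox,oy,f,(255,0,255))
    ring(c,im,m[0]+e[0],m[1]+e[1],.006,.029,ox,oy,f,(0,255,255))
    out.append(cv2.resize(im,None,fx=1,fy=420/im.shape[0]))
cv2.imwrite("pics/m.png",np.hstack(out)); print(np.hstack(out).shape)
E
```

```text
(420, 800, 3)
```

View pics/m.png

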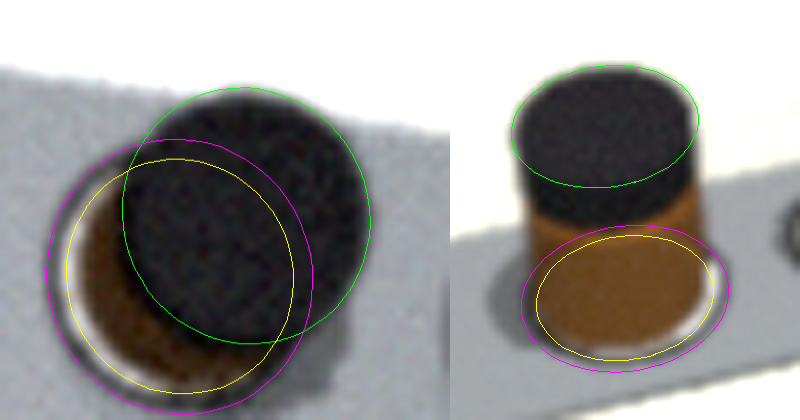

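Ring overlays suggest the large jar is within about 2 mm of centre. Its mask did include the dark side of the cap. I have time to check all four with the wrist camera.

```bash
python3 - <<'E'
import h as H
from h import *
W=[(.6072,-.1488),(.6165,-.0593),(.6257,.0303),(.6349,.1197)]
for n in("tiny","small","medium","large"):
    p,D,hh,k=JAR[n]; JAR[n]=(MARK[k],D,hh+.006,k)
    bot.goto([*MARK[k],.27],rot()); bot.hold(.3)
    P=findjar(n,"n_"+n)
    try: Q=rimjar(n,"n_"+n)
    except Exception as e: print("rim fail",e)
    dd=P[:2]-W[k]; print("   OFF mask mm",1e3*dd, "rim y",1e3*(Q[1]-W[k][1]))
bot.set_joints([-1.346,0.158,1.597,0,1.386,-0.21]); print(bot.current_clock())
E
```

```text
tiny pred px [316.73359674 167.79639042] found 6 [316.72839506 167.72839506] [306 157  22  23 405] exp area 456.8036179800168 -> [0.63510238 0.11978026 0.05      ] 48.575
tiny pred px [316.75145112 167.87818807] found 6 [316.69876543 167.82716049] [306 157  22  23 405] exp area 456.73529148246104 -> [0.63504561 0.11976613 0.05      ] 48.625
rim 178.5780998389694 18.476190476190474 63.14285714285714 centre [0.6351655  0.12106932 0.05      ]
   OFF mask mm [0.20238145 0.08026218] rim y 1.3693245051279863
small pred px [316.84577568 170.76560882] found 10 [316.87773933 171.86735871] [302 155  32  33 867] exp area 881.9891920755123 -> [0.62580579 0.02903192 0.06      ] 49.475
small pred px [316.8440247  170.62923446] found 10 [316.75377468 171.58536585] [302 155  31  33 861] exp area 882.3321089233928 -> [0.62568529 0.02921359 0.06      ] 49.525
rim 187.39149746192894 19.785714285714285 96.82142857142857 centre [0.62572519 0.02956672 0.06      ]
   OFF mask mm [ 0.10578927 -1.26808359] rim y -0.7332834050520765
medium pred px [316.76446084 172.63972608] found 8 [316.79649123 172.88421053
[... 284 characters left out ...]
25
rim 193.27378378378378 20.9 69.57142857142857 centre [ 0.61678144 -0.05926477  0.07      ]
   OFF mask mm [ 0.20693253 -0.27745287] rim y 0.03522941587656009
large pred px [316.67701976 174.53567185] found 10 [316.96810834 174.96898209] [ 291  148   53   55 2289] exp area 2279.3792477984734 -> [ 0.60766238 -0.14930579  0.08      ] 51.275
large pred px [316.68943549 174.40026555] found 9 [316.95593368 174.89223386] [ 291  148   53   55 2292] exp area 2279.736046610183 -> [ 0.60762936 -0.14936716  0.08      ] 51.325
rim 200.53547423450337 19.47252747252747 58.57142857142857 centre [ 0.60764436 -0.14931492  0.08      ]
   OFF mask mm [ 0.4623839  -0.50579084] rim y -0.5149196398343825
53.275
```

View pics/n_large.png

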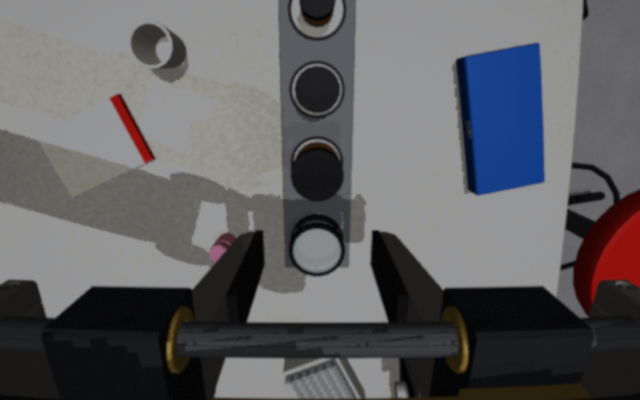

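The wrist view shows the large jar at (317,175), and the medium at (319,90) is concentric with its mark. All offsets are within about 1.4 mm, so I'm handing it in.

```bash
python3 - <<'E'
from workcell import bot
print(bot.job_done(), bot.current_clock())
E
```

```text
the job is handed in; nothing more can be done
the job is handed in; nothing more can be done
```

All four amber jars are standing upright on their marks, in order from large beside the magnifier to medium, small and tiny by the tally counter. I handed the job in at about 53 s. The beaker and both pink look-alikes were left alone.

- **Grasps:** the gripper opening on each jar matched its diameter to within 0.5 mm. Force readings stayed under about 4 N whenever I read them.
- **Centring:** the last wrist-camera check put every jar within about 1.4 mm of its mark's centre.
- **Disagreement:** the top camera showed the large jar's cap about 5–6 mm off its mark towards the robot. I put most of this down to the dark side of the cap being counted in the mask. Outlines drawn on the top and scene pictures suggested 1–3 mm, and the wrist camera 0.7 mm, so I did not move it.

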